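Take out the paint cassette

TASK

Push the open drawer of the wooden paint chest fully home until it clicks into its detent; an open drawer locks the paint cassettes. Then pinch together the two side catches of the cassette with the round pans, lift it straight up out of its bay and finish while still holding it pinched, level and still, about 10 cm above the chest. Leave the cassette with the square pans and everything else where they are.

Things in the scene. Friction and masses are not known exactly. Their poses are not given: they have to be found in the camera images.
- chest: paint chest of light wood fixed to the table, 200 mm deep (x) x 280 wide (y) x 85 high; origin at the centre of its underside, x points away from the drawer side, y to the left seen from the drawer side, z up. On its flat top are two cassette bays, centred 67 mm left and right of its middle, with edge strips 6 mm high. An offcut 15 mm high lies along the top's rear edge.
- drawer_front (a point): middle of the outer face of the drawer front, 60 mm above the table; moves with the drawer; axes as the chest's. The front is darker wood, 274 mm wide, from 6 to 74 mm above the table; when home, its outer face lies 106 mm before the chest's centre, 6 mm proud of the chest top. A low finger pull, 50 mm wide, sticks out 13 mm, from 17 to 27 mm above the table.
- drawer (a joint): how far the drawer is open (m): 0 = home against its stop; it starts partly open. It slides along the chest's x with about 0.5 N of friction; a spring detent (some 5 N) must be pushed through from about 0.011 to 0.005, then it snaps home. While it is open by more than 0.02, bars on it keep the cassettes' catches from being pressed in.
- round_pans_grip (a point): point midway between the two catches of the cassette with two ROUND pans, 27 mm above its underside, a good height to pinch; x along the cassette's length, y from right catch to left, z up. Over their outer faces (along y) the catches measure 60 mm sprung out, 46 mm fully pinched. The same pinch carries the cassette. Their feet reach 20 mm below the chest top: free once lifted more.
- round_pans: the cassette with the two round pans: Origin at the centre of its underside, which rests on the chest top in either of the two bays. White tray 110 mm long (x) x 44 wide (30 at its waist) x 17 high, 0.13 to 0.25 kg in all, with one round pan 33 mm across near either end.
- round_pans_left (a joint): how far the left (+y) catch of the round-pan cassette is pressed in, towards its middle: 0 = sprung out and hooked, 0.007 = fully in; it unhooks beyond 0.0045. Spring 2 N at 0, 7 N at 0.007. The catch is an upright ribbed grey tab at mid-length of the long side, 24 mm wide (along x), 6 mm thick, free from the chest top up to 42 mm above it.
- round_pans_right (a joint): how far the right (-y) catch of the round-pan cassette is pressed in, towards its middle: 0 = sprung out and hooked, 0.007 = fully in; it unhooks beyond 0.0045. Spring 2 N at 0, 7 N at 0.007. The catch is an upright ribbed grey tab at mid-length of the long side, 24 mm wide (along x), 6 mm thick, free from the chest top up to 42 mm above it.
- square_pans_grip (a point): the same point on the other cassette, which is alike except that its two pans are square-cornered (31 x 36 mm); it sits in the other bay and must stay there.
- glue_bottle: white glue bottle with a nozzle, 56 mm across, 135 mm high, beside the chest; origin under its centre. To be left alone.
- glue_stick: white glue stick standing, 26 mm across, 85 mm high; origin under its centre. To be left alone.
- coffee_cup: paper coffee cup with a black lid, 82 mm across, 104 mm high; origin under its centre. To be left alone.
- paint_jar: small jar of orange paint, 48 mm across, 60 mm high; origin under its centre. To be left alone.
- tape_roll: roll of paper tape lying flat, 90 mm across, 24 mm high; origin under its centre. To be left alone.
- flat_brush: flat brush lying on the table, about 180 mm long, 8 mm high; origin at its underside near the middle. To be left alone.
- wood_block: wood offcut 24 x 60 x 15 mm lying at the rear edge of the chest top; origin under its centre. To be left alone.
Not all that is in view belongs to the job. What is shaped like the round_pans but yellow is not meant.

How it is judged:
On the way, in this order (a step that is already met when the one before it is completed fails the run):
1. the drawer is home in its detent (value of joint drawer below 0.003 m), for 0.2 s.
2. the round-pan cassette, both catches pinched, is lifted out of its bay (z of round_pans_grip in the frame of chest above 0.142 m and value of joint each of round_pans_left, round_pans_right above 0.0045 m), for 0.2 s.
At the end, for the whole second after the job is handed in: Drawer home (within 3 mm); round-pan cassette held in the fingers, both catches in by over 4.5 mm, at least 60 mm above its place, off the chest, level within 15 degrees, under 30 mm/s; square-pan cassette within 10 mm and all bystanders within 30 mm of their starts (value of joint drawer below 0.003 m and z of round_pans_grip in the frame of chest above 0.172 m and value of joint each of round_pans_left, round_pans_right above 0.0045 m and contact force between round_pans and the fingers above 2 N and contact force between round_pans and chest below 0.05 N and angle between round_pans_grip's own z axis and vertical below 0.26 rad and linear speed of round_pans below 0.03 m/s and distance of square_pans_grip from where it was at the start of the episode below 0.01 m and distance of each of glue_bottle, glue_stick, coffee_cup, paint_jar, tape_roll, flat_brush, wood_block from where it was at the start of the episode below 0.03 m); the arm keeps its last pose, push and grip.
It fails at once if the square-pan cassette is disturbed (10 mm) (distance of square_pans_grip from where it was at the start of the episode above 0.01 m).
It fails at once if a bystander is pushed or knocked over (30 mm) (distance of any of glue_bottle, glue_stick, coffee_cup, paint_jar, tape_roll, flat_brush, wood_block from where it was at the start of the episode above 0.03 m).
It also fails if it takes over 61 s, if anything falls off the work surface, if the arm or the gripper's body presses on something with over 40 N, if the wrist force passes 120 N, or if a joint passes its speed limit or range.

ROBOT

A 6-joint arm with a two-finger parallel gripper is mounted at the origin on the work surface. World frame = base frame: x ahead of the robot, y to its left, z up, the work surface at z = 0. Lengths are in m, angles in rad, forces in N, time in s.
With the tool pointing down it reaches from about 0.325 to 0.775 m from the base axis. Payload 9.3 kg.
Tool frame: the origin (TCP) lies midway between the tips of the shut fingers; the grasp point (between the pads) lies 19 mm behind it; z points along the fingers, x is the direction in which the jaws open and shut, and the axes are right-handed (so a half turn about z gives the same grasp; the last joint's range is limited). The gripper opens to 85 mm and grips with 20 to 120 N. Pads are 22 mm wide; open, the fingers measure 114 mm over their backs; the gripper's body (76 mm by 85 mm) begins 54 mm behind the grasp point. The pads swing forward as they close: fully open they stand 13 mm farther back than shut.
Start: joints at [1.139, 0.259, 0.021, 1.334, 0, 1.418], TCP at [0.151, 0.529, 0.231] pointing down, gripper open.
Joint ranges: [-3.04, 3.04], [-0.91, 1.82], [-1.04, 1.36], [-1.92, 1.95], [-1.52, 1.45], [-3.14, 3.14]. Speed limits (rad/s): [2.22, 2.22, 2.79, 3.14, 3.14, 3.14].

INTERFACE

Orientations are given as a rotation vector (axis times angle).
In Python, from station import robot gives the robot as it stands.
- The arm moves only by the tool play_rows, never from a script. Its arguments are lists of equal length, an entry for each row: "xyz": the shift along the tool's x, y, z in m, a list of three; "spin": the turn about the tool's z in units of 5 degrees (1.0 is 5 degrees). A call has exactly 10 rows; each row is the pose to reach, as a shift and turn from the pose measured when the call began, along the tool's axes at that moment; what a row does not reach only later rows make up. A row lasts 1/8 s, in which the tool goes at most 62.5 mm and 10.7 degrees, less where a joint would pass 70% of its speed; a pose out of reach is approached as far as the arm can. A call with a gripper value outside its range is refused whole. "gripper" is the finger opening in m, from 0 to 0.0854, set as the call begins (left out, the last holds). The fingers move at their own pace and stop on an object; "force" is the grip in N (left out, the last holds). Time passes only in rows, so rows that repeat a pose let the fingers close, or fill a call up. It gives the time, the measured TCP pose, the force and the opening at its end, in the units of the state.
- robot.observe(): the state, without advancing time (a new reading comes with each control period).
- robot.read_camera(name): name is "scene" or "top"; returns (picture, depth): 420x560x3 uint8, red, green, blue; 420x560 float32, m along the optical axis (not along the pixel's ray), 0 where there is no reading.
- robot.camera_params(name): a dict with "fx", "fy", "cx", "cy" (pixels), "extrinsics" (4x4, takes a point from camera to world coordinates). Camera axes: x right, y up, looking along -z (the intrinsics and any distortion apply to the point x, -y, -z); pixel columns grow to the right and rows downward; lengths in m; the calibration is good to about 2 mm. A picture is of the moment at which its call begins. camera_params takes no time and is no camera call.
- robot.finish_job(): hands the job in, once; it reports no verdict.
The state is a dict: "t": time; "joint_positions": joint angles; "dq": joint speeds; "tau": joint torques, N m; "position": TCP position; "ee_rot": TCP orientation; "force": force on the tool from outside, world axes, zero at the start; "moment": the same for the moment, N m; "opening": finger opening in m.
Only numpy, scipy, OpenCV 4.12 (cv2) and the standard library are available. Lean on these libraries where they do the work, as an engineer would, in place of code of your own. Each camera call takes 0.05 s, during which the arm holds its last target. There are 200 camera calls.

## Working session

There is one attempt and no reset: what is moved stays moved. The work goes in short steps, Python scripts to look and compute and a tool call to move; the robot and the scene stay as the last step left them, time stands still between calls to the robot, and variables do not carry over. Pictures are saved under pics/ and viewed, about 8 in all and at most 12, crops included, and the job is handed in when it is done.

Besides the shell and the picture viewer there is one more tool, called after "Call:" by a JSON object that holds its "op" and its "data", one argument or row to a line. play_rows: Moves the arm, as the interface text tells. Its arguments: {"type":"object","properties":{"xyz":{"type":"array","items":{"type":"array","items":{"type":"number"}}},"spin":{"type":"array","items":{"type":"number"}},"gripper":{"type":"number"},"force":{"type":"number"}},"required":["xyz","spin"]}

```bash
ls; mkdir -p pics
cat > h.py <<'E'
import numpy as np, cv2
from station import robot
def cam(n,tag):
    im,d=robot.read_camera(n); p=robot.camera_params(n)
    cv2.imwrite(f'pics/{tag}.png',im[:,:,::-1]); np.savez(f'pics/{tag}.npz',im=im,d=d,E=p['extrinsics'],K=[p['fx'],p['fy'],p['cx'],p['cy']])
    return im,d
def world(tag):
    z=np.load(f'pics/{tag}.npz'); d=z['d']; fx,fy,cx,cy=z['K']; v,u=np.mgrid[:d.shape[0],:d.shape[1]]
    P=np.stack([(u-cx)/fx*d,-(v-cy)/fy*d,-d,np.ones_like(d)],-1)@z['E'].T
    return z['im'],d,P[...,:3]
E
python3 - <<'E'
from h import *
for n in('scene','top'):
    cam(n,n+'0'); p=robot.camera_params(n); print(n,{k:v for k,v in p.items()})
print(robot.observe())
a=cv2.imread('pics/scene0.png');b=cv2.imread('pics/top0.png')
E
```

```text
pics
scene {'fx': 436.0524427740569, 'fy': 436.0524427740569, 'cx': 279.3765427888804, 'cy': 212.0315885323459, 'extrinsics': array([[-0.30667633, -0.60206658,  0.7372011 ,  1.41007508],
       [ 0.951656  , -0.17984924,  0.24900825,  0.30631447],
       [-0.01733449,  0.77792679,  0.62811578,  0.79727307],
       [ 0.        ,  0.        ,  0.        ,  1.        ]])}
top {'fx': 407.5371382483008, 'fy': 407.5371382483008, 'cx': 281.72811250937724, 'cy': 207.95797627769625, 'extrinsics': array([[ 0.02213612,  0.9829628 , -0.1824668 ,  0.37382149],
       [-0.99967439,  0.01944539, -0.01652251,  0.03029532],
       [-0.01269288,  0.18277313,  0.98307318,  1.0885913 ],
       [ 0.        ,  0.        ,  0.        ,  1.        ]])}
{'t': 0.1, 'joint_positions': array([ 1.13940266e+00,  2.59135059e-01,  2.08550595e-02,  1.33371883e+00,
       -1.37342875e-05,  1.41820444e+00]), 'dq': array([-2.84275724e-04,  6.04316404e-04,  7.85499638e-04,  5.46317437e-05,
        6.55589606e-04, -6.69821089e-04]), 'tau': array([ 5.35894578e-03, -5.56696129e+01,  3.45067799e+01,  1.16770502e-02,
       -1.00472662e-04,  2.96935877e-05]), 'position': array([0.1512599 , 0.5285299 , 0.23073394]), 'ee_rot': array([ 2.50809635e+00,  1.89087287e+00, -1.65306246e-03]), 'force': array([-0.59658268, -0.69130674, -0.66479687]), 'moment': array([-0.01282885,  0.00979183, -0.03342334]), 'opening': 0.08547050997424963}
```

View pics/top0.png

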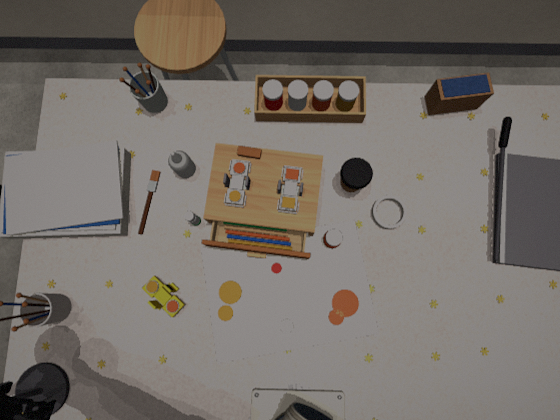

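View pics/scene0.png

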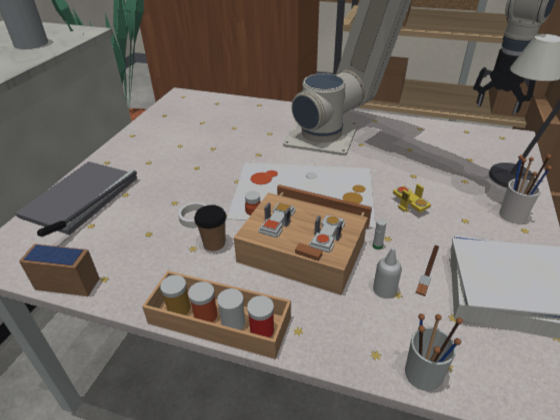

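The candidates in the top view are the left white cassette (237,183), the right white cassette (290,189) and the yellow decoy (164,296), which is ruled out. The drawer is open towards the robot, with its front running from (203,242) to (309,254). I'll take a close crop to compare the pan shapes.

Run:
```python
from h import *
im=cv2.imread('pics/top0.png'); c=im[140:265,195:330]
c=cv2.resize(c,None,fx=4,fy=4,interpolation=cv2.INTER_CUBIC); c=np.clip(c*1.5,0,255).astype('uint8')
s=cv2.imread('pics/scene0.png')[185:275,235:375]; s=cv2.resize(s,(540,347),interpolation=cv2.INTER_CUBIC)
cv2.imwrite('pics/crop0.png',c[:, :]); cv2.imwrite('pics/crop1.png',s)
I,d,P=world('top0')
# chest top rect
roi=np.zeros(d.shape,bool); roi[140:240,195:330]=1
m=roi&(abs(P[...,2]-.085)<.006)
q=P[m][:,:2].astype('f4'); r=cv2.minAreaRect(q); print('top rect',r, m.sum(), np.median(P[m][:,2]))
m2=m.astype('uint8'); m2=cv2.morphologyEx(m2,cv2.MORPH_OPEN,np.ones((5,5)))>0
q=P[m2][:,:2].astype('f4'); r=cv2.minAreaRect(q); print('opened',r,cv2.boxPoints(r))
# drawer front
m=np.zeros(d.shape,bool); m[232:262,198:315]=1
m&=(abs(P[...,2]-.074)<.006)
q=P[m][:,:2].astype('f4'); r=cv2.minAreaRect(q); print('front',r,cv2.boxPoints(r))
# catches/tabs
m=roi&(P[...,2]>.112)&(P[...,2]<.14)
n,l,st,ce=cv2.connectedComponentsWithStats(m.astype('uint8'))
for i in range(1,n):
    if st[i,4]>3: print(st[i],P[l==i].mean(0),P[l==i][:,2].max())
```

```text
top rect ((0.6164854764938354, 0.09526003152132034), (0.28088876605033875, 0.20106258988380432), 83.92632293701172) 6448 0.08562735470874638
opened ((0.6164757609367371, 0.0951683521270752), (0.2806858718395233, 0.20106258988380432), 83.92632293701172) [[ 0.50165945 -0.03374985]
 [ 0.70159346 -0.05502373]
 [ 0.73129207  0.22408655]
 [ 0.53135806  0.24536043]]
front ((0.46136608719825745, 0.1050042062997818), (0.059504006057977676, 0.2810317575931549), 4.913674354553223) [[ 0.41968757  0.24245527]
 [ 0.44375926 -0.03754366]
 [ 0.5030446  -0.03244686]
 [ 0.4789729   0.24755207]]
[223 173   4  11  36] [0.62465937 0.18780731 0.12452448] 0.12955817275334558
[245 175   4  12  38] [0.61912118 0.13379493 0.12526082] 0.1321757782296833
[277 179   4  11  31] [0.61095256 0.05525128 0.12637824] 0.1308378274395695
[299 182   4  11  30] [0.60508843 0.00124538 0.12661029] 0.13260986922505047
```

View pics/crop0.png

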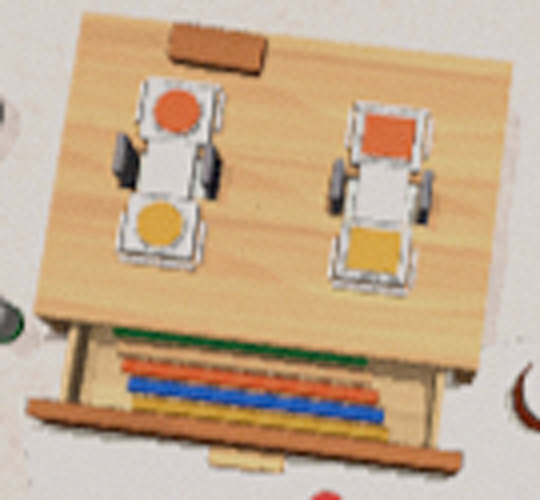

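The left cassette (237,183) has round pans and the right one has square pans, so the left one is the target. Next I'll write a move calculator and measure the drawer front.

```bash
cat >> h.py <<'E'
from scipy.spatial.transform import Rotation as Ro
C=np.array([.6165,.0952,0]); X=np.array([.9945,-.106,0]); Y=np.array([.106,.9945,0]); Z=np.array([0,0,1.])
def chest(x,y,z): return C+x*X+y*Y+z*Z
def tochest(p): p=np.asarray(p)-C; return np.stack([p@X,p@Y,p[...,2]],-1)
def shift(t,s=None):
    s=s or robot.observe(); R=Ro.from_rotvec(s['ee_rot']).as_matrix()
    a=R[:,0]; spin=-np.degrees(np.arctan2(Y[1],Y[0])-np.arctan2(a[1],a[0])); spin=(spin+90)%180-90
    print('target',np.round(t,3),'shift',np.round(R.T@(t-s['position']),4),'spin',round(spin/5,2),'F',np.round(s['force'],1),'chest',np.round(tochest(s['position']),4),'op',round(s['opening'],4),'t',s['t'])
E
python3 - <<'E'
from h import *
I,d,P=world('top0'); Q=tochest(P)
m=np.zeros(d.shape,bool); m[225:265,198:315]=1
m&=(Q[...,2]>.066)&(Q[...,2]<.08)&(abs(Q[...,1])<.12)&(Q[...,0]<-.12)
for y in(-.1,-.05,0,.05,.1):
    k=m&(abs(Q[...,1]-y)<.02); print(y,np.percentile(Q[k][:,0],[0,5,50,95]))
for p in[(190,135),(210,255)]:pass
shift(chest(-.225,0,.231)); shift(chest(-.225,0,.05))
E
```

```text
-0.1 [-0.16257505 -0.16213312 -0.15683695 -0.15148867]
-0.05 [-0.16263295 -0.16247624 -0.15693004 -0.15124984]
0 [-0.16282472 -0.16259501 -0.15701423 -0.15135728]
0.05 [-0.16294654 -0.16247157 -0.15712108 -0.15165055]
0.1 [-0.16288158 -0.16255455 -0.15730645 -0.15167408]
target [0.393 0.119 0.231] shift [-3.272e-01  3.448e-01  1.000e-04] spin -1.98 F [-0.6 -0.7 -0.7] chest [-0.5086  0.3816  0.2307] op 0.0855 t 0.1
target [0.393 0.119 0.05 ] shift [-0.327   0.3449  0.1811] spin -1.98 F [-0.6 -0.7 -0.7] chest [-0.5086  0.3816  0.2307] op 0.0855 t 0.1
```

Call:
{"op": "play_rows", "data": {
  "xyz": [
    [-0.03,0.03,0],
    [-0.065,0.07,0],
    [-0.1,0.105,0],
    [-0.14,0.145,0],
    [-0.18,0.19,0],
    [-0.22,0.23,0],
    [-0.26,0.275,0],
    [-0.295,0.31,0],
    [-0.32,0.335,0],
    [-0.327,0.345,0]
  ],
  "spin": [-0.2,-0.4,-0.6,-0.8,-1,-1.3,-1.6,-1.8,-1.98,-1.98],
  "gripper": 0,
  "force": 30
}}

```text
t: 1.35
position: [0.3935, 0.1177, 0.2308]
ee_rot: [2.339, 2.097, -0.002]
force: [-0.0, -0.5, 0.5]
opening: -0.0001
```

Run:
```python
from h import *
shift(chest(-.225,0,.05))
```

```text
target [0.393 0.119 0.05 ] shift [ 0.0015 -0.0007  0.1808] spin -0.03 F [-0.  -0.5  0.5] chest [-0.2242 -0.0012  0.2308] op -0.0001 t 1.35
```

Call:
{"op": "play_rows", "data": {
  "xyz": [
    [0,0,0.03],
    [0,0,0.06],
    [0,0,0.09],
    [0,0,0.12],
    [0,0,0.15],
    [0,0,0.17],
    [0,0,0.18],
    [0,0.01,0.181],
    [0,0.02,0.181],
    [0,0.03,0.181]
  ],
  "spin": [0,0,0,0,0,0,0,0,0,0]
}}

```text
t: 2.6
position: [0.4246, 0.1142, 0.0504]
ee_rot: [2.338, 2.096, -0.001]
force: [0.3, -0.1, -0.1]
opening: -0.0002
```

Call:
{"op": "play_rows", "data": {
  "xyz": [
    [0,0.01,0],
    [0,0.02,0],
    [0,0.028,0],
    [0,0.036,0],
    [0,0.043,0],
    [0,0.05,0],
    [0,0.056,0],
    [0,0.062,0],
    [0,0.066,0],
    [0,0.068,0]
  ],
  "spin": [0,0,0,0,0,0,0,0,0,0]
}}

```text
t: 3.85
position: [0.491, 0.107, 0.0503]
ee_rot: [-2.338, -2.097, 0.003]
force: [-8.5, 0.7, 5.2]
opening: 0.0
```

Run:
```python
from h import *
shift(chest(-.117,0,.05))
I,d=cam('top','top1'); I,d,P=world('top1'); Q=tochest(P)
m=(Q[...,2]>.064)&(Q[...,2]<.08)&(abs(Q[...,1])<.13)&(abs(Q[...,1])>.05)&(Q[...,0]<-.103)&(Q[...,0]>-.2)
print(m.sum(),np.percentile(Q[m][:,0],[0,5,50,95]) if m.sum() else '')
```

```text
target [0.5   0.108 0.05 ] shift [0.0016 0.009  0.0003] spin -0.03 F [-8.5  0.7  5.2] chest [-0.126  -0.0016  0.0503] op 0.0 t 3.85
130 [-0.11443144 -0.1138858  -0.10929571 -0.1036625 ]
```

Call:
{"op": "play_rows", "data": {
  "xyz": [
    [0,0.002,0],
    [0,0.004,0],
    [0,0.006,0],
    [0,0.007,0],
    [0,0.008,0],
    [0,0.009,0],
    [0,0.0095,0],
    [0,0.01,0],
    [0,0.01,0],
    [0,0.01,0]
  ],
  "spin": [0,0,0,0,0,0,0,0,0,0]
}}

```text
t: 5.15
position: [0.4988, 0.1061, 0.0501]
ee_rot: [-2.336, -2.096, 0.007]
force: [-12.8, 1.5, 8.5]
opening: -0.0001
```

Run:
```python
from h import *
shift(chest(-.117,0,.05))
I,d=cam('top','top2'); I,d,P=world('top2'); Q=tochest(P)
m=(Q[...,2]>.064)&(Q[...,2]<.08)&(abs(Q[...,1])<.13)&(abs(Q[...,1])>.05)&(Q[...,0]<-.09)&(Q[...,0]>-.2)
print(m.sum(),np.percentile(Q[m][:,0],[0,5,50,95]) if m.sum() else '')
```

```text
target [0.5   0.108 0.05 ] shift [0.0016 0.0011 0.0001] spin -0.02 F [-12.8   1.5   8.5] chest [-0.1182 -0.0016  0.0501] op -0.0001 t 5.15
85 [-0.10663396 -0.10616495 -0.10357749 -0.09976227]
```

The drawer front now sits at -0.1066, which is home. I'll back off and rise.

Call:
{"op": "play_rows", "data": {
  "xyz": [
    [0,-0.01,0],
    [0,-0.025,0],
    [0,-0.035,-0.01],
    [0,-0.035,-0.04],
    [0,-0.035,-0.075],
    [0,-0.03,-0.11],
    [0,-0.02,-0.14],
    [0,-0.01,-0.16],
    [0,0,-0.165],
    [0,0,-0.165]
  ],
  "spin": [0,0,0,0,0,0,0,0,0,0]
}}

```text
t: 6.45
position: [0.5001, 0.1061, 0.2148]
ee_rot: [-2.336, -2.095, 0.008]
force: [0.1, 0.1, -1.3]
opening: -0.0001
```

Run:
```python
from h import *
shift(chest(0,.0665,.215))
I,d=cam('top','top3'); I,d,P=world('top3'); Q=tochest(P)
m=(Q[...,2]>.064)&(Q[...,2]<.08)&(abs(Q[...,1])<.13)&(abs(Q[...,1])>.07)&(Q[...,0]<-.09)&(Q[...,0]>-.2)
print(m.sum(),np.percentile(Q[m][:,0],[0,5,50,95]) if m.sum() else '')
```

```text
target [0.624 0.161 0.215] shift [ 0.0683  0.1168 -0.0009] spin -0.03 F [ 0.1  0.1 -1.3] chest [-0.117  -0.0015  0.2148] op -0.0001 t 6.45
79 [-0.10628762 -0.10607061 -0.10343601 -0.09971479]
```

Call:
{"op": "play_rows", "data": {
  "xyz": [
    [0.008,0.014,0],
    [0.02,0.035,0],
    [0.034,0.058,0],
    [0.048,0.082,0],
    [0.06,0.103,0],
    [0.066,0.113,0],
    [0.068,0.117,0],
    [0.068,0.117,0],
    [0.068,0.117,0],
    [0.068,0.117,0]
  ],
  "spin": [0,0,0,0,0,0,0,0,0,0],
  "gripper": 0.0854
}}

```text
t: 7.75
position: [0.6228, 0.1609, 0.2139]
ee_rot: [-2.336, -2.095, 0.008]
force: [0.1, -0.2, -1.0]
opening: 0.0851
```

Run:
```python
from h import *
shift(chest(0,.0665,.089))
I,d=cam('scene','s3'); c=cv2.imread('pics/s3.png')[110:290,210:410]
cv2.imwrite('pics/s3c.png',cv2.resize(c,None,fx=3.3,fy=3.3,interpolation=cv2.INTER_CUBIC))
```

```text
target [0.624 0.161 0.089] shift [0.0007 0.0015 0.1248] spin -0.03 F [ 0.1 -0.2 -1. ] chest [-0.0007  0.066   0.2139] op 0.0851 t 7.75
```

View pics/s3c.png

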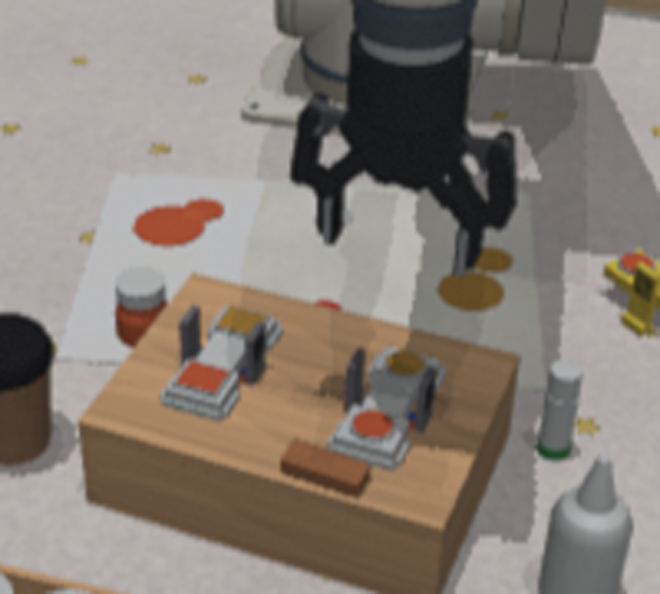

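The open gripper is lined up above the round-pan cassette, with its catches at crop pixels (355,380) and (425,400), so I'll descend.

Call:
{"op": "play_rows", "data": {
  "xyz": [
    [0,0,0.015],
    [0,0,0.035],
    [0,0,0.055],
    [0,0,0.075],
    [0,0,0.09],
    [0,0,0.105],
    [0,0,0.115],
    [0,0,0.122],
    [0,0,0.125],
    [0,0,0.125]
  ],
  "spin": [0,0,0,0,0,0,0,0,0,0]
}}

```text
t: 9.05
position: [0.6221, 0.1609, 0.089]
ee_rot: [-2.336, -2.095, 0.008]
force: [-0.0, -0.1, -0.2]
opening: 0.0856
```

Call:
{"op": "play_rows", "data": {
  "xyz": [
    [0,0,0],
    [0,0,0],
    [0,0,0],
    [0,0,0],
    [0,0,0],
    [0,0,0],
    [0,0,0],
    [0,0,0],
    [0,0,0],
    [0,0,0]
  ],
  "spin": [0,0,0,0,0,0,0,0,0,0],
  "gripper": 0.04,
  "force": 30
}}

```text
t: 10.3
position: [0.6227, 0.1609, 0.0904]
ee_rot: [-2.337, -2.096, 0.005]
force: [-1.5, -0.7, 8.9]
opening: 0.0445
```

Run:
```python
from h import *
shift(chest(0,.0665,.2))
```

```text
target [0.624 0.161 0.2  ] shift [ 0.0004  0.0004 -0.1096] spin -0.03 F [-1.5 -0.7  8.9] chest [-0.0008  0.066   0.0904] op 0.0445 t 10.3
```

The opening stopped at 44.5 mm, so the catches are pinched. Lifting straight up.

Call:
{"op": "play_rows", "data": {
  "xyz": [
    [0,0,-0.004],
    [0,0,-0.01],
    [0,0,-0.018],
    [0,0,-0.028],
    [0,0,-0.038],
    [0,0,-0.05],
    [0,0,-0.06],
    [0,0,-0.07],
    [0,0,-0.08],
    [0,0,-0.085]
  ],
  "spin": [0,0,0,0,0,0,0,0,0,0]
}}

```text
t: 11.55
position: [0.6232, 0.161, 0.1761]
ee_rot: [-2.337, -2.096, 0.004]
force: [-0.0, 0.1, -1.9]
opening: 0.0446
```

Call:
{"op": "play_rows", "data": {
  "xyz": [
    [0,0,-0.004],
    [0,0,-0.008],
    [0,0,-0.011],
    [0,0,-0.014],
    [0,0,-0.015],
    [0,0,-0.015],
    [0,0,-0.015],
    [0,0,-0.015],
    [0,0,-0.015],
    [0,0,-0.015]
  ],
  "spin": [0,0,0,0,0,0,0,0,0,0]
}}

```text
t: 12.8
position: [0.6233, 0.1609, 0.1911]
ee_rot: [-2.337, -2.096, 0.004]
force: [0.1, -0.5, -1.1]
opening: 0.0445
```

Run:
```python
from h import *
shift(chest(0,.0665,.19))
I,d=cam('scene','s4'); c=cv2.imread('pics/s4.png')[110:290,210:410]
cv2.imwrite('pics/s4c.png',cv2.resize(c,None,fx=3.3,fy=3.3,interpolation=cv2.INTER_CUBIC))
cam('top','top4'); I,d,P=world('top4'); Q=tochest(P)
m=(Q[...,2]>.064)&(Q[...,2]<.08)&(abs(Q[...,1])<.13)&(Q[...,0]<-.09)&(Q[...,0]>-.2)
print(m.sum(),np.percentile(Q[m][:,0],[0,5,50,95]) if m.sum() else '')
```

```text
target [0.624 0.161 0.19 ] shift [0.0004 0.0002 0.0011] spin -0.03 F [ 0.1 -0.5 -1.1] chest [-0.0002  0.0661  0.1911] op 0.0445 t 12.8
179 [-0.10647241 -0.10615515 -0.10349592 -0.10004362]
```

View pics/s4c.png

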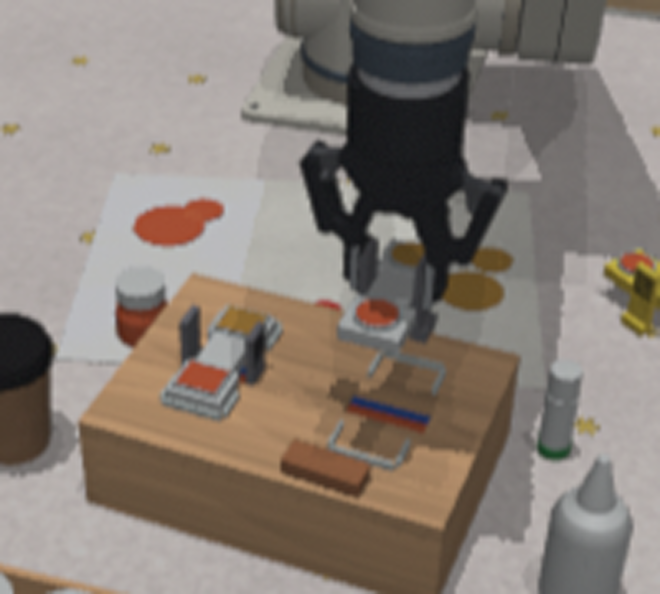

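The cassette hangs level in the fingers with its pan at (378,313). The bay is empty, and the square-pan cassette and the bystanders haven't moved. One tilt check, then I'll hand in.

Run:
```python
from h import *
I,d,P=world('s4'); Q=tochest(P)
m=(abs(Q[...,1]-.066)<.021)&(abs(Q[...,0])<.056)&(Q[...,2]>.165)&(Q[...,2]<.215)&(abs(Q[...,0])>.025)
q=Q[m]; 
for a,b in((-.056,-.025),(.025,.04),(.04,.056)):
    k=q[(q[:,0]>a)&(q[:,0]<b)]; print(a,len(k),np.percentile(k[:,2],[10,50,90]) if len(k) else '')
s=robot.observe(); print(s['opening'],abs(s['dq']).max())
robot.finish_job()
```

```text
-0.056 78 [0.197885   0.20155737 0.20364718]
0.025 78 [0.19855037 0.20180681 0.20347361]
0.04 173 [0.18792284 0.1977059  0.2020419 ]
0.04426335974905676 0.001162052868099502
the job is handed in; nothing more can be done
```

I pushed the drawer fully home, pinched the two catches of the round-pan cassette and lifted it straight up out of its bay. I handed the job in at about 13 s with the cassette still held. The hand-in reports no verdict.

- **Drawer:** after the push its front sat about 106.5 mm before the chest's centre, against a nominal 106 mm. It measured the same after I backed off and after the lift.
- **Pinch:** the gripper stopped at about 44.5 mm with 30 N of grip. Fully pinched catches measure 46 mm, so both should be fully in. I could not read the catch positions directly.
- **Cassette:** it ended about 100 mm above its place, level (both ends measured about 0.20 m high) and with the arm still.
- **Everything else:** in the last scene crop the square-pan cassette and the bystanders visible there looked unmoved. I did not measure them. The tape roll and the flat brush were outside that crop, so I did not check them after the start.

No check failed or disagreed.

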